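# Mix the flux bottle on the press-to-run mixer

## Robot

A 7-joint arm with a two-finger parallel gripper is mounted at the origin on the work surface. World frame = base frame: x ahead of the robot, y to its left, z up, the work surface at z = 0. Lengths are in m, angles in rad, forces in N, time in s.
With the tool pointing down it reaches from about 0.425 to 0.95 m from the base axis. Payload 16.7 kg.
Tool frame: the origin (TCP) lies midway between the tips of the shut fingers; the grasp point (between the pads) lies tcp_to_grasp behind it (tcp_to_grasp is the distance from the TCP to the grasp point, in m); z points along the fingers, y is the direction in which the jaws open and shut (so a half turn about z gives the same grasp; the last joint's range is limited). The gripper opens to 94 mm and grips with 3 to 60 N. Pads are 16 mm wide; open, the fingers measure 119 mm over their backs; the gripper's body (75 mm by 177 mm) begins 78 mm behind the grasp point.
Start: joints at [1.042, 0.426, 0.074, 1.606, -0.034, 1.111, -0.067], TCP at [0.25, -0.627, 0.205] pointing down, gripper open.
Joint ranges: [-2.85, 2.85], [-0.5, 2.14], [-1.23, 1.37], [0.21, 2.46], [-1.02, 4.16], [0.16, 2.05], [-2.73, 2.73]. Speed limits (rad/s): [1.89, 1.89, 2.39, 2.39, 3.01, 3.01, 3.01].

## Interface

Orientations are given as a rotation vector (axis times angle).
In Python, from rig import state, camera, close_job, tcp_to_grasp gives the robot as it stands. The module is installed in compiled form; this text tells all that it offers.
- The arm moves only by the tool jog_arm, never from a script. Its argument "rows" is a list of rows, each a list of 2 entries, a list of its own where there are three numbers: the shift along the tool's x, y, z in units of 60 mm (1.0 is 60 mm), then the turn, a rotation vector about the tool's x, y, z in units of 5 degrees (1.0 is 5 degrees). A call has exactly 8 rows; each row is the pose to reach, as a shift and turn from the pose commanded when the call began, along the tool's axes at that moment; what a row does not reach only later rows make up. A row lasts 1/8 s, in which the tool goes at most 62.5 mm and 10.7 degrees, less where a joint would pass 70% of its speed; a pose out of reach is approached as far as the arm can. A call with a gripper value outside its range is refused whole. "grip" is the gripper's target within -1 to 1 (fully open at 1, half-way at 0, shut at -1), set as the call begins (left out, the last holds). The fingers move at their own pace and stop on an object; "squeeze" is the grip in N (left out, the last holds). Time passes only in rows, so rows that repeat a pose let the fingers close, or fill a call up. It gives the time, the measured TCP pose, the force and the opening at its end, in the units of the state.
- state(): the state, without advancing time (a new reading comes with each control period).
- camera(name): name is "scene" or "top"; returns a dict with "pixels" (480x640x3 uint8, blue, green, red), "fovy" (degrees; the focal length in pixels is half the picture's height over the tangent of half this angle, whatever the lens; pixels are square), "cx", "cy" (the principal point, pixels), "dist_coeffs" ([k1, k2, p1, p2, k3] as OpenCV has them; the pictures are not rectified), "pose" (4x4, takes a point from camera to world coordinates). Camera axes: x right, y down, z forward; pixel columns grow to the right and rows downward; lengths in m; the calibration is good to about 2 mm. A picture is of the moment at which its call begins. There is no depth.
- close_job(): hands the job in, once; it reports no verdict.
The state is a dict: "t": time; "q": joint angles; "joint_velocities": joint speeds; "joint_efforts": joint torques, N m; "position": TCP position; "tool_rot": TCP orientation; "force": force on the tool from outside, world axes, zero at the start; "torque": the same for the moment, N m; "grip_width": finger opening in m.
Only numpy, scipy, OpenCV 4.12 (cv2) and the standard library are available. Lean on these libraries where they do the work, as an engineer would, in place of code of your own. Each camera call takes 0.05 s, during which the arm holds its last target. There are 200 camera calls.

## Task

Mix the flux before soldering: take the wide flat-topped bottle (not the one with the pointed nozzle, not the squat tin), seat its foot squarely in the sloping sprung dish of the bench mixer, press the dish fully down to its stop with the bottle, firmly but no harder than it needs, and hold it there for two full seconds. Then stand the bottle upright inside the shallow metal tray, beside the reel that lies there, and let go. Leave the reel, the nozzle bottle and the tin where they are.

Things in the scene. Friction and masses are not known exactly. Their poses are not given: they have to be found in the camera images.
- flux: The flux bottle to mix: white straight-sided round bottle, 58 mm diameter up to 84 mm, then a short shoulder and a grey flat cap 46 mm in diameter; 110 mm tall in all; about 0.25 kg. Stands upright on the blue 2 mm mat. Origin: centre of its underside; z up along its axis.
- nozzle: Bystander: white bottle 44 mm in diameter with a pointed grey nozzle, 135 mm tall. Origin: centre of its underside, z up its axis.
- tin: Bystander: squat white tin with a grey lid, 66 mm in diameter, 52 mm tall. Origin: centre of its underside, z up its axis.
- mixer: The bench mixer, fixed to the bench: grey base 160 x 140 x 50 mm carrying a short round head 108 mm in diameter that leans 0.40 rad from vertical towards the mixer's front (its -x). Origin: centre of the underside of its base; z up.
- mixer_head: The mixer's fixed sloping head. Origin: centre of its flat round face, 95 mm above the bench; z = the press axis, out of the face, 0.40 rad from vertical; y horizontal. A black rubber dish rides on this axis: inside 68 mm wide at its floor, outside 84 mm, lip 8 mm above the floor. At rest the floor is 22 to 32 mm above the face: a hidden screw sets it anew each time, so find the stop by feel.
- dish (a joint): How far the rubber dish is pressed down the press axis, in m: 0 at rest (sprung up), 0.014 at its hard stop, wherever the hidden screw has set its rest height. Its spring pushes back with about 3 N at first and 10 N at the stop. Mixing counts only while it is held down with under 25 N; a knock of over 60 N would damage it.
- tray: Shallow open metal tray, 200 (x) x 130 (y) x 20 mm, walls and floor 5 mm thick, fixed to the bench. Origin: centre of its underside, z up. The reel lies in its +x half; the -x half is free.
- reel: Bystander: grey solder reel with two flanges 54 mm in diameter, 40 mm tall, standing on its flange in the +x half of the tray. Origin: centre of its underside.
Things that resemble listed ones, but are neither listed nor needed, are in the scene too. Leave any orange look-alike of the mixer alone.

How it is judged:
On the way:
1. the flux bottle, seated squarely (0.12 rad, 10 mm) in the dish, holds it at its stop (within 1.5 mm) with 4 to 25 N, the fingers off the mixer, for 1.8 s (value of joint dish above 0.0125 m and contact force between flux and mixer between 4 and 25 N and contact force between the fingers and mixer below 1 N and angle between the z axis of flux and the z axis of mixer_head, either way round below 0.12 rad and x of flux in the frame of mixer_head between -0.01 and 0.01 m and y of flux in the frame of mixer_head between -0.01 and 0.01 m), for 1.8 s.
At the end, for the whole second after the job is handed in: The flux bottle stands upright (within 0.06 rad) and at rest on the floor of the tray, wholly inside its walls, released; the mixer's dish has sprung back up (within 2 mm); the reel, nozzle bottle and tin still stand within 25 mm of where they were (x of flux in the frame of tray between -0.07 and 0.07 m and y of flux in the frame of tray between -0.037 and 0.037 m and z of flux in the frame of tray below 0.009 m and angle between flux's own z axis and vertical below 0.06 rad and linear speed of flux below 0.02 m/s and value of joint dish below 0.002 m and contact force between the fingers and flux below 0.1 N and distance of each of nozzle, tin, reel from where it was at the start of the episode below 0.025 m and angle between each of nozzle, tin, reel's own z axis and vertical below 0.15 rad); the robot touches nothing.
It fails at once if the mixer is pressed with more than 60 N (contact force between anything else and mixer above 60 N).
It fails at once if the nozzle bottle is knocked over or pushed more than 40 mm away (angle between nozzle's own z axis and vertical above 0.5 rad or distance of nozzle from where it was at the start of the episode above 0.04 m).
It fails at once if the squat tin is knocked over or pushed more than 40 mm away (angle between tin's own z axis and vertical above 0.5 rad or distance of tin from where it was at the start of the episode above 0.04 m).
It fails at once if the solder reel is knocked over or pushed more than 40 mm away (angle between reel's own z axis and vertical above 0.5 rad or distance of reel from where it was at the start of the episode above 0.04 m).
It also fails if it takes over 54 s, if anything falls off the work surface, if the arm or the gripper's body presses on something with over 40 N, if the wrist force passes 120 N, or if a joint passes its speed limit or range.

## Working session

There is one attempt and no reset: what is moved stays moved. The work goes in short steps, Python scripts to look and compute and a tool call to move; the robot and the scene stay as the last step left them, time stands still between calls to the robot, and variables do not carry over. Pictures are saved under pics/ and viewed, about 8 in all and at most 12, crops included, and the job is handed in when it is done.

Besides the shell and the picture viewer there is one more tool, called after ">>>" by a JSON object that holds its "op" and its "data", one argument or row to a line. jog_arm: Moves the arm, as the interface text tells. Its arguments: {"type":"object","properties":{"rows":{"type":"array","items":{"type":"array"}},"grip":{"type":"number"},"squeeze":{"type":"number"}},"required":["rows"]}

```bash
mkdir -p pics
cat > h.py <<'E'
import numpy as np, cv2
from rig import state, camera, close_job, tcp_to_grasp
def K(c):
    f=240/np.tan(np.radians(c["fovy"])/2); return np.array([[f,0,c["cx"]],[0,f,c["cy"]],[0,0,1]])
def ray(c,uv):
    p=cv2.undistortPoints(np.array([[uv]],float),K(c),np.array(c["dist_coeffs"],float))[0,0]
    T=np.array(c["pose"]); d=T[:3,:3]@np.array([p[0],p[1],1]); return T[:3,3],d/np.linalg.norm(d)
def onz(c,uv,z):
    o,d=ray(c,uv); return o+d*(z-o[2])/d[2]
def proj(c,P):
    T=np.linalg.inv(np.array(c["pose"])); r=cv2.Rodrigues(T[:3,:3])[0]
    return cv2.projectPoints(np.array(P,float).reshape(-1,3),r,T[:3,3],K(c),np.array(c["dist_coeffs"],float))[0][:,0]
def show():
    s=state(); print({k:np.round(s[k],4).tolist() for k in ("t","position","tool_rot","force","grip_width","q")})
E
python3 - <<'E'
from h import *
for n in("scene","top"):
    c=camera(n); cv2.imwrite(f"pics/{n}0.png",np.array(c["pixels"])); print(n,c["fovy"],c["cx"],c["cy"],c["dist_coeffs"],np.round(c["pose"],3).tolist())
print(tcp_to_grasp if not callable(tcp_to_grasp) else tcp_to_grasp()); show()
E
```

```text
scene 42.16414295858217 320.1163069879855 238.99305647112791 [-0.16489961  0.          0.          0.          0.        ] [[-0.232, 0.701, -0.674, 1.408], [0.973, 0.171, -0.157, 0.162], [0.006, -0.692, -0.721, 1.097], [0.0, 0.0, 0.0, 1.0]]
top 57.97302302869704 314.4144471401924 239.2798269293931 [0.00309828 0.         0.         0.         0.        ] [[-0.022, -0.992, 0.127, 0.353], [-1.0, 0.021, -0.005, -0.025], [0.002, -0.127, -0.992, 1.107], [0.0, 0.0, 0.0, 1.0]]
0.0188
{'t': 0.1, 'position': [0.2495, -0.6268, 0.2049], 'tool_rot': [-3.0843, -0.5912, 0.0004], 'force': [0.4961, -0.1414, 0.2591], 'grip_width': 0.0937, 'q': [1.0425, 0.4266, 0.0739, 1.6065, -0.0341, 1.1108, -0.0671]}
```

View pics/scene0.png

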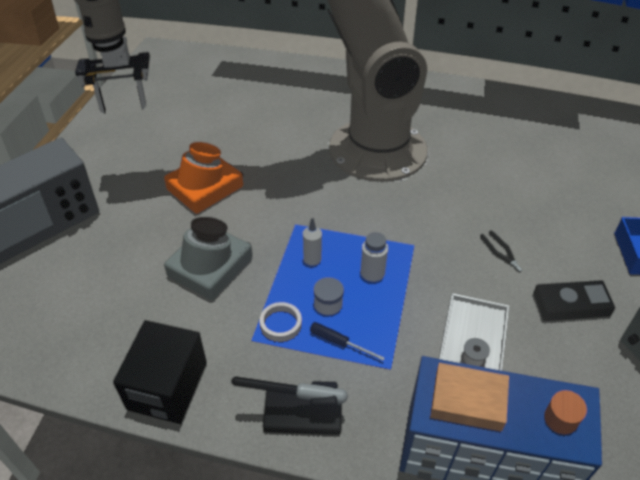

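View pics/top0.png

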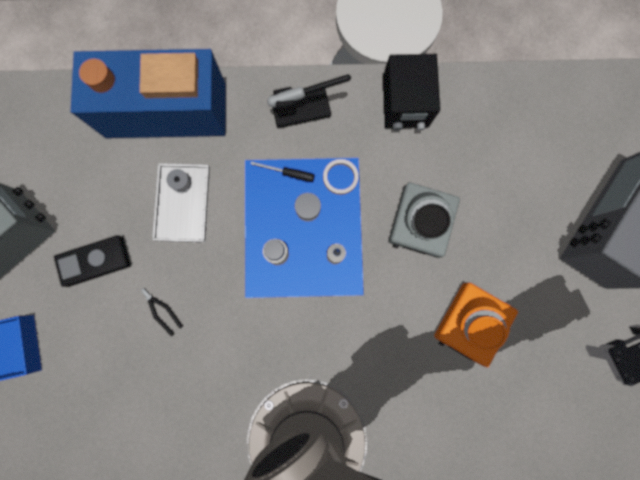

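The flux bottle is at scene (374,258) and top (275,251). The grey mixer is at top (425,220), with its dish at (432,221), and the tray is at top (181,203) with the reel at (178,180). I'll make one enlarged montage to pick pixels from.

Run:
```python
from h import *
t=cv2.imread("pics/top0.png"); s=cv2.imread("pics/scene0.png")
def crop(im,x,y,w,h,k=4): return cv2.resize(im[y:y+h,x:x+w],None,fx=k,fy=k,interpolation=cv2.INTER_CUBIC)
a=np.hstack([crop(t,380,170,100,75+15,4),crop(s,155,210,100,90,4)])
b=np.hstack([crop(t,250,230,50,50,4),crop(s,350,225,50,50,4),crop(t,145,155,75,50*2,2).copy() if 0 else np.zeros((200,0,3),np.uint8),crop(t,140,155,100,100,2),crop(s,420,280,100,100,2)])
cv2.imwrite("pics/m.png",np.vstack([a,b]))
```

```text
(no output)
```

View pics/m.png

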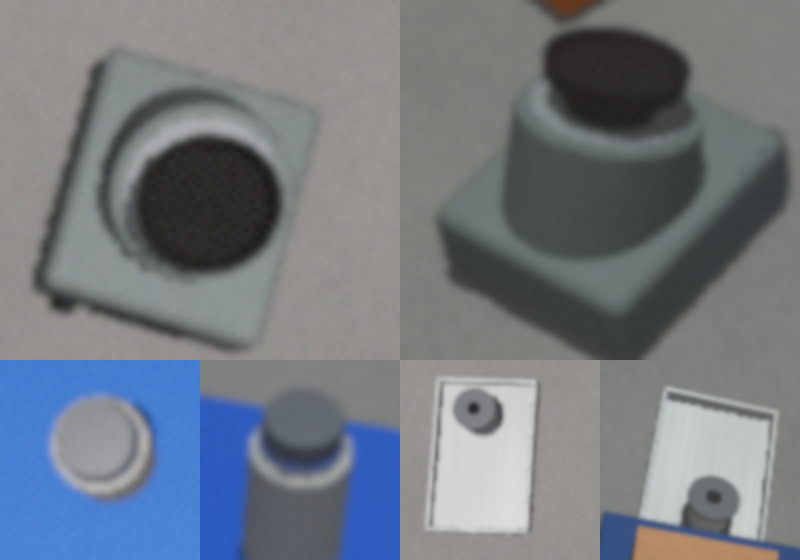

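The montage shows the mixer base's top-face corners at montage (112,48), (318,113), (255,348) and (48,287). The dish ellipse is near (208,203). The flux cap and tray outline are both clear.

Run:
```python
from h import *
T=camera("top"); S=camera("scene")
t=np.array(T["pixels"]); s=np.array(S["pixels"])
def big(mask,x,y,w,h):
    m=np.zeros_like(mask); m[y:y+h,x:x+w]=mask[y:y+h,x:x+w]
    return max(cv2.findContours(m,cv2.RETR_EXTERNAL,cv2.CHAIN_APPROX_NONE)[0],key=cv2.contourArea)
# mixer base corners
C=[(112,48),(318,113),(255,348),(48,287)]
P=np.array([onz(T,(380+(a-1.5)/4,170+(b-1.5)/4),.05) for a,b in C])
print("base",P.round(3).tolist(),"c",P.mean(0).round(4))
print("sides",[np.linalg.norm(P[i]-P[i-1]).round(4) for i in range(4)])
ax=((P[0]-P[3])+(P[1]-P[2]));
e=(P[3]+P[2]-P[0]-P[1])/2; print("long-dir ang (cand -x)",np.arctan2(e[1],e[0]))
# dish ellipses
for n,c,im,r in(("top",T,t,(410,200,48,42)),("scene",S,s,(188,214,44,30))):
    k=big((im.max(2)<62).astype(np.uint8),*r); el=cv2.fitEllipse(k); print(n,"dish",el,cv2.boundingRect(k))
    if n=="top":
        for z in(.122,.127,.132): print(onz(c,el[0],z).round(4))
# flux cap
hsv=cv2.cvtColor(t,cv2.COLOR_BGR2HSV)
for nm,r in(("flux",(255,233,40,36)),("noz",(320,235,35,35)),("tin",(288,185,40,42))):
    k=big((hsv[...,1]<110).astype(np.uint8),*r); print(nm,cv2.minEnclosingCircle(k),cv2.boundingRect(k))
g=big(((hsv[...,1]<110)&(t.max(2)<175)).astype(np.uint8),255,233,40,36); print("cap",cv2.minEnclosingCircle(g))
print("cap eye", onz(T,(250+(94-1.5)/4,230+(440-360-1.5)/4),.112))
# scene cap top eye: centre approx
print("flux scene proj chk")
# tray
tr=big((t.min(2)>180).astype(np.uint8),140,150,80,100); b=cv2.boxPoints(cv2.minAreaRect(tr)); Q=np.array([onz(T,p,.02) for p in b]); print("tray",Q.round(3).tolist(),Q.mean(0))
print("reel",onz(T,(140+476/2-200+0.,155+(408-360)/2),.045))
```

```text
base [[0.629, -0.267, 0.05], [0.585, -0.393, 0.05], [0.439, -0.345, 0.05], [0.479, -0.22, 0.05]] c [ 0.533  -0.3063  0.05  ]
sides [np.float64(0.1569), np.float64(0.1338), np.float64(0.1535), np.float64(0.1314)]
long-dir ang (cand -x) 2.8313359782699368
top dish ((431.3997802734375, 220.64413452148438), (31.531726837158203, 35.00240707397461), 75.41033172607422) (414, 205, 36, 32)
[ 0.5168 -0.3007  0.122 ]
[ 0.5159 -0.2993  0.127 ]
[ 0.5151 -0.2979  0.132 ]
scene dish ((208.28079223632812, 229.4134521484375), (24.294065475463867, 34.56416702270508), 100.2524642944336) (192, 218, 35, 25)
flux ((275.5, 251.5), 13.729630470275879) (262, 239, 27, 26)
noz ((335.4347839355469, 253.13043212890625), 10.45026683807373) (327, 243, 19, 21)
tin ((307.0, 206.5), 14.080227851867676) (295, 193, 26, 28)
cap ((275.5833435058594, 252.0), 13.266855239868164)
cap eye [0.45852647 0.06572916 0.112     ]
flux scene proj chk
tray [[0.502, 0.37, 0.02], [0.702, 0.362, 0.02], [0.692, 0.242, 0.02], [0.492, 0.252, 0.02]] [0.5966279  0.30629853 0.02      ]
reel [0.64929032 0.3091191  0.045     ]
```

```bash
cat >> h.py <<'E'
from scipy.spatial.transform import Rotation as Ro
A=2.825; HZ=np.array([np.cos(A)*np.sin(.4),np.sin(A)*np.sin(.4),np.cos(.4)])
def tri(c1,p1,c2,p2):
    o1,d1=ray(c1,p1); o2,d2=ray(c2,p2)
    k=np.linalg.lstsq(np.c_[d1,-d2],o2-o1,rcond=None)[0]; a=o1+k[0]*d1; b=o2+k[1]*d2
    return (a+b)/2, np.linalg.norm(a-b)
def orient(z,yaz):
    z=np.array(z,float); y=np.array([np.cos(yaz),np.sin(yaz),0]); y-=z*(y@z); y/=np.linalg.norm(y)
    return Ro.from_matrix(np.c_[np.cross(y,z),y,z])
def go(p,R,grasp=True):
    s=state(); C=Ro.from_rotvec(s["tool_rot"]); p=np.array(p,float)
    if grasp: p=p+R.as_matrix()[:,2]*tcp_to_grasp
    print("shift",(C.inv().apply(p-s["position"])/.06).round(3).tolist(),"turn",(np.degrees((C.inv()*R).as_rotvec())/5).round(2).tolist(),"tcp target",p.round(4))
E
python3 - <<'E'
from h import *
T=camera("top"); S=camera("scene")
print("lip",tri(T,(431.4,220.6),S,(208.9,226.1)))
print("cap",tri(T,(273.1,249.6),S,(375.6,239.1)))
R=orient([0,0,-1],np.radians(8))
go([.4585,.0657,.23],R); 
# flux silhouette base in scene / body circle check
f=np.array([.4585,.0657,0]); print("proj cap",proj(T,f+[0,0,.112]),proj(S,f+[0,0,.112]))
E
```

```text
lip (array([ 0.51664006, -0.30006471,  0.12287612]), np.float64(0.0007504731051620389))
cap (array([0.45848318, 0.06585764, 0.11274428]), np.float64(0.00028184377152496294))
shift [7.505, -9.439, -0.095] turn [-0.0, -0.0, -15.26] tcp target [0.4585 0.0657 0.2112]
proj cap [[273.13774898 249.63613654]] [[375.44025128 239.32771512]]
```

>>> {"op": "jog_arm", "data": {
  "rows": [
    [[0.4,-0.5,-0.1],[0,0,-1]],
    [[0.95,-1.2,-0.2],[0,0,-2]],
    [[1.5,-1.9,-0.2],[0,0,-3]],
    [[2.1,-2.65,-0.2],[0,0,-4]],
    [[2.7,-3.4,-0.2],[0,0,-5]],
    [[3.3,-4.15,-0.2],[0,0,-6]],
    [[3.9,-4.9,-0.2],[0,0,-7]],
    [[4.5,-5.65,-0.2],[0,0,-8]]
  ],
  "grip": 1
}}

```text
t: 1.3
position: [0.3754, -0.2106, 0.2178]
tool_rot: [2.694, 1.614, 0.0]
force: [1.3, -1.0, 0.7]
grip_width: 0.094
```

Run:
```python
from h import *
show(); go([.4585,.0657,.20],orient([0,0,-1],np.radians(8)))
```

```text
{'t': 1.3, 'position': [0.3754, -0.2106, 0.2178], 'tool_rot': [2.6942, 1.6143, 0.0005], 'force': [1.3365, -0.9532, 0.6992], 'grip_width': 0.094, 'q': [0.652, 0.0204, -0.2923, 2.0942, 0.0072, 1.0271, -0.1351]}
shift [4.713, -0.951, 0.608] turn [0.01, 0.0, -7.23] tcp target [0.4585 0.0657 0.1812]
```

>>> {"op": "jog_arm", "data": {
  "rows": [
    [[0.6,-0.15,0],[0,0,-1]],
    [[1.3,-0.3,0],[0,0,-2]],
    [[2.0,-0.4,0],[0,0,-3]],
    [[2.7,-0.55,0],[0,0,-4]],
    [[3.4,-0.7,0.1],[0,0,-5]],
    [[4.1,-0.83,0.3],[0,0,-6]],
    [[4.713,-0.951,0.5],[0,0,-7.23]],
    [[4.713,-0.951,0.608],[0,0,-7.23]]
  ]
}}

```text
t: 2.3
position: [0.4591, 0.0662, 0.1806]
tool_rot: [-2.058, -2.373, -0.001]
force: [-0.2, -0.7, -0.8]
grip_width: 0.0939
```

Run:
```python
from h import *
show(); go([.4585,.0657,.067],orient([0,0,-1],np.radians(8)))
c=camera("scene"); im=np.array(c["pixels"])[190:310,300:460]; cv2.imwrite("pics/a.png",cv2.resize(im,None,fx=4,fy=4))
```

```text
{'t': 2.3, 'position': [0.4591, 0.0662, 0.1806], 'tool_rot': [-2.0576, -2.3727, -0.001], 'force': [-0.1506, -0.6999, -0.7926], 'grip_width': 0.0939, 'q': [0.2924, 0.1529, -0.6191, 2.0591, 0.1067, 0.9603, -0.2405]}
shift [-0.01, -0.01, 2.206] turn [-0.0, -0.01, 0.03] tcp target [0.4585 0.0657 0.0482]
```

View pics/a.png

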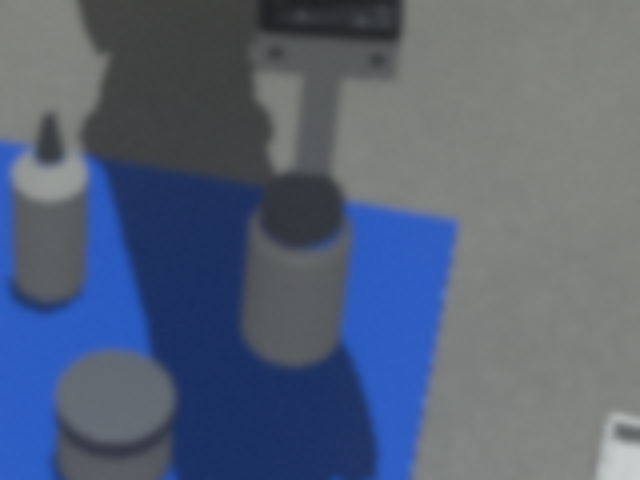

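The picture shows the hand centred over the flux bottle (cap at crop (302,208)). The fingers line up with the view direction and nothing is in the way, so I'll descend.

>>> {"op": "jog_arm", "data": {
  "rows": [
    [[-0.01,-0.01,0.35],[0,0,0]],
    [[-0.01,-0.01,0.75],[0,0,0]],
    [[-0.01,-0.01,1.15],[0,0,0]],
    [[-0.01,-0.01,1.5],[0,0,0]],
    [[-0.01,-0.01,1.8],[0,0,0]],
    [[-0.01,-0.01,2.05],[0,0,0]],
    [[-0.01,-0.01,2.2],[0,0,0]],
    [[-0.01,-0.01,2.2],[0,0,0]]
  ]
}}

```text
t: 3.35
position: [0.4582, 0.0628, 0.0488]
tool_rot: [-2.064, -2.368, 0.001]
force: [0.3, 0.6, -0.4]
grip_width: 0.094
```

>>> {"op": "jog_arm", "data": {
  "rows": [
    [[0,0,0],[0,0,0]],
    [[0,0,0],[0,0,0]],
    [[0,0,0],[0,0,0]],
    [[0,0,0],[0,0,0]],
    [[0,0,0],[0,0,0]],
    [[0,0,0],[0,0,0]],
    [[0,0,0],[0,0,0]],
    [[0,0,0],[0,0,0]]
  ],
  "grip": -1,
  "squeeze": 40
}}

```text
t: 4.35
position: [0.4586, 0.0631, 0.0492]
tool_rot: [2.064, 2.368, 0.0]
force: [-0.4, -0.4, 4.7]
grip_width: 0.0575
```

>>> {"op": "jog_arm", "data": {
  "rows": [
    [[0,0,-0.2],[0,0,0]],
    [[0,0,-0.5],[0,0,0]],
    [[0,0,-0.9],[0,0,0]],
    [[0,0,-1.4],[0,0,0]],
    [[0,0,-1.9],[0,0,0]],
    [[0,0,-2.4],[0,0,0]],
    [[0,0,-2.7],[0,0,0]],
    [[0,0,-2.8],[0,0,0]]
  ]
}}

```text
t: 5.35
position: [0.4585, 0.0632, 0.2182]
tool_rot: [2.063, 2.368, 0.001]
force: [0.8, 0.1, -4.0]
grip_width: 0.0573
```

Run:
```python
from h import *
show()
R=orient(-HZ,np.radians(-18)); L=np.array([.5164,-.3,.1245]); F=L-.008*HZ
print("HZ",HZ,"floor",F,"face z chk",F-HZ*(F[2]-.095)/HZ[2],(F[2]-.095)/HZ[2])
go(F+HZ*(.065+.10),R)
```

```text
{'t': 5.35, 'position': [0.4585, 0.0632, 0.2182], 'tool_rot': [2.0634, 2.3676, 0.0014], 'force': [0.7733, 0.1188, -3.9721], 'grip_width': 0.0573, 'q': [0.3204, 0.1045, -0.6283, 2.0177, 0.0716, 1.0391, -0.2044]}
HZ [-0.37006493  0.12123776  0.92106099] floor [ 0.51936052 -0.3009699   0.11713151] face z chk [ 0.52825254 -0.30388304  0.095     ] 0.02402828063730554
shift [-5.735, -0.677, -0.56] turn [-4.49, -1.05, 5.1] tcp target [ 0.4653 -0.2832  0.2518]
```

>>> {"op": "jog_arm", "data": {
  "rows": [
    [[-0.4,-0.05,-0.2],[-0.3,0,0.4]],
    [[-1.1,-0.12,-0.4],[-0.8,-0.2,1]],
    [[-1.9,-0.22,-0.56],[-1.4,-0.3,1.6]],
    [[-2.7,-0.32,-0.56],[-2.0,-0.5,2.3]],
    [[-3.5,-0.42,-0.56],[-2.6,-0.6,3]],
    [[-4.3,-0.52,-0.56],[-3.3,-0.8,3.8]],
    [[-5.1,-0.61,-0.56],[-4.0,-0.95,4.6]],
    [[-5.735,-0.677,-0.56],[-4.49,-1.05,5.1]]
  ]
}}

```text
t: 6.35
position: [0.464, -0.2849, 0.2498]
tool_rot: [2.267, 1.642, 0.331]
force: [1.6, 0.5, -2.5]
grip_width: 0.0574
```

>>> {"op": "jog_arm", "data": {
  "rows": [
    [[0,0,0],[0,0,0]],
    [[0,0,0],[0,0,0]],
    [[0,0,0],[0,0,0]],
    [[0,0,0],[0,0,0]],
    [[0,0,0],[0,0,0]],
    [[0,0,0],[0,0,0]],
    [[0,0,0],[0,0,0]],
    [[0,0,0],[0,0,0]]
  ]
}}

```text
t: 7.35
position: [0.4652, -0.2834, 0.2506]
tool_rot: [2.264, 1.645, 0.331]
force: [0.1, 0.2, -3.2]
grip_width: 0.0576
```

Run:
```python
from h import *
show()
t=np.array(camera("top")["pixels"]); s=np.array(camera("scene")["pixels"])
a=cv2.resize(s[170:290,160:260],(500,600),interpolation=cv2.INTER_CUBIC)
b=cv2.resize(t[170:290,370:430],(300,600),interpolation=cv2.INTER_CUBIC)
cv2.imwrite("pics/b.png",np.hstack([a,b]))
```

```text
{'t': 7.35, 'position': [0.4652, -0.2834, 0.2506], 'tool_rot': [2.2645, 1.6454, 0.3308], 'force': [0.127, 0.151, -3.1764], 'grip_width': 0.0576, 'q': [0.7119, -0.0279, -0.2371, 2.1319, -0.1111, 0.6451, 0.2351]}
```

View pics/b.png

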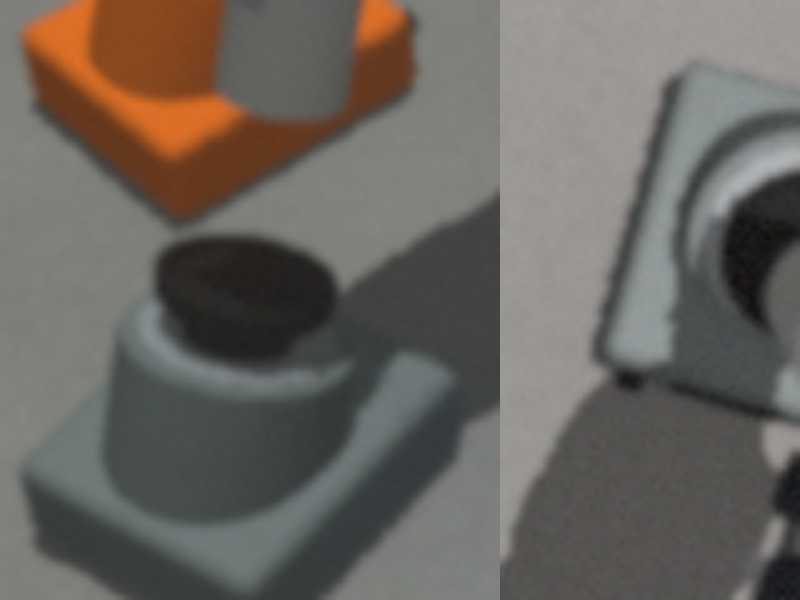

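The bottle foot shows in the scene crop: left edge (216,88), right edge (347,108), lowest point (285,122). The dish is at crop (245,295). I'll compare the foot with its predicted projection.

Run:
```python
from h import *
s=state(); S=camera("scene"); T=camera("top"); C=Ro.from_rotvec(s["tool_rot"]).as_matrix(); p=np.array(s["position"])
print("tool z",C[:,2],"tool x",C[:,0],"tilt err",np.degrees(np.arccos(-C[:,2]@HZ)))
foot=p+C[:,2]*(.065-tcp_to_grasp); a=np.linspace(0,2*np.pi,180)
def ring(c,r): return c+r*(np.outer(np.cos(a),C[:,0])+np.outer(np.sin(a),C[:,1]))
def disp(q): return (q-[160,170])*5+2
for off in(0,.0026):
    f=foot+off*C[:,0]
    q=disp(proj(S,np.r_[ring(f,.029)])); q2=disp(proj(S,ring(f-C[:,2]*.02,.029)))
    print(off,"foot",f.round(4),"ring L,R,low",q[q[:,0].argmin()].round(),q[q[:,0].argmax()].round(),q[q[:,1].argmax()].round(),"20mm up L,R",q2[q2[:,0].argmin()].round(),q2[q2[:,0].argmax()].round())
# image of head lip / face at estimate
F=np.array([.5194,-.301,.1171])
q=disp(proj(S,ring(F+.008*HZ,.042))); print("lip pred scene",q.min(0),q.max(0))
q=disp(proj(S,ring(F-.024*HZ,.054))); print("face pred",q.min(0),q.max(0))
q=proj(T,ring(F+.008*HZ,.042)); print("lip pred top",q.min(0),q.max(0))
im=np.array(S["pixels"]); hs=im[170:200,195:240]
for r in(176,180,184,188): print(r,im[r,196:238].tolist()[::1] if 0 else [int(x) for x in im[r,198:236].astype(int)[:,2]-im[r,198:236].astype(int)[:,0]])
```

```text
tool z [ 0.36903904 -0.12155699 -0.92143046] tool x [ 0.30927159  0.95097243 -0.00158889] tilt err 0.0650970897925959
0 foot [ 0.4822 -0.289   0.2081] ring L,R,low [207.  84.] [340. 102.] [294. 121.] 20mm up L,R [213.  41.] [347.  60.]
0.0026 foot [ 0.483  -0.2865  0.2081] ring L,R,low [211.  86.] [345. 104.] [299. 123.] 20mm up L,R [218.  44.] [352.  62.]
lip pred scene [150.84352984 236.55226331] [339.27803053 324.52526622]
face pred [115.53152236 286.44441228] [355.5156275  402.41148138]
lip pred top [412.78587834 202.54854695] [450.23805815 238.28988333]
176 [99, 96, 95, 94, 88, 68, 37, 13, 3, 3, 2, 2, 1, 3, 3, 3, 3, 3, 3, 3, 2, 1, 3, 3, 3, 2, 2, 2, 1, 2, 3, 6, 27, 83, 139, 164, 161, 153]
180 [95, 93, 93, 89, 76, 49, 20, 7, 4, 2, 3, 3, 3, 2, 2, 4, 2, 3, 3, 2, 3, 2, 2, 2, 1, 2, 3, 2, 2, 2, 3, 6, 24, 60, 82, 83, 78, 72]
184 [94, 92, 90, 83, 63, 32, 11, 4, 3, 2, 2, 1, 2, 3, 3, 3, 3, 3, 3, 3, 2, 2, 2, 3, 4, 2, 2, 2, 2, 2, 4, 13, 38, 60, 69, 71, 71, 70]
188 [99, 100, 101, 104, 89, 63, 35, 15, 6, 4, 3, 3, 1, 3, 4, 3, 4, 2, 2, 2, 2, 3, 2, 2, 2, 3, 3, 2, 2, 3, 8, 25, 51, 66, 70, 70, 67, 67]
```

Run:
```python
from h import *
R=orient(-HZ,np.radians(-18)); F=np.array([.5194,-.301,.1171])
go(F+HZ*(.066+.02)-.0026*R.as_matrix()[:,0],R)
```

```text
shift [-0.04, 0.01, 1.3] turn [-0.01, 0.01, -0.0] tcp target [ 0.4937 -0.2953  0.179 ]
```

>>> {"op": "jog_arm", "data": {
  "rows": [
    [[-0.04,0.01,0.2],[0,0,0]],
    [[-0.04,0.01,0.4],[0,0,0]],
    [[-0.04,0.01,0.6],[0,0,0]],
    [[-0.04,0.01,0.8],[0,0,0]],
    [[-0.04,0.01,1.0],[0,0,0]],
    [[-0.04,0.01,1.15],[0,0,0]],
    [[-0.04,0.01,1.27],[0,0,0]],
    [[-0.04,0.01,1.3],[0,0,0]]
  ]
}}

```text
t: 8.55
position: [0.4938, -0.2953, 0.1785]
tool_rot: [2.265, 1.646, 0.331]
force: [0.6, 0.5, -3.0]
grip_width: 0.0573
```

Run:
```python
from h import *
show(); s=state(); print("axial force",np.dot(s["force"],HZ))
R=orient(-HZ,np.radians(-18)); F=np.array([.5194,-.301,.1171])
go(F+HZ*(.066)-.0026*R.as_matrix()[:,0],R)
t=np.array(camera("top")["pixels"]); s=np.array(camera("scene")["pixels"])
a=cv2.resize(s[190:290,160:260],(600,600),interpolation=cv2.INTER_CUBIC)
cv2.imwrite("pics/c.png",a)
```

```text
{'t': 8.55, 'position': [0.4938, -0.2953, 0.1785], 'tool_rot': [2.2648, 1.6457, 0.3307], 'force': [0.5899, 0.5237, -3.0441], 'grip_width': 0.0573, 'q': [0.6896, 0.116, -0.2414, 2.1599, -0.0561, 0.4747, 0.1861]}
axial force -2.958587438196702
shift [-0.001, 0.003, 0.326] turn [-0.02, 0.0, 0.0] tcp target [ 0.5011 -0.2978  0.1606]
```

View pics/c.png

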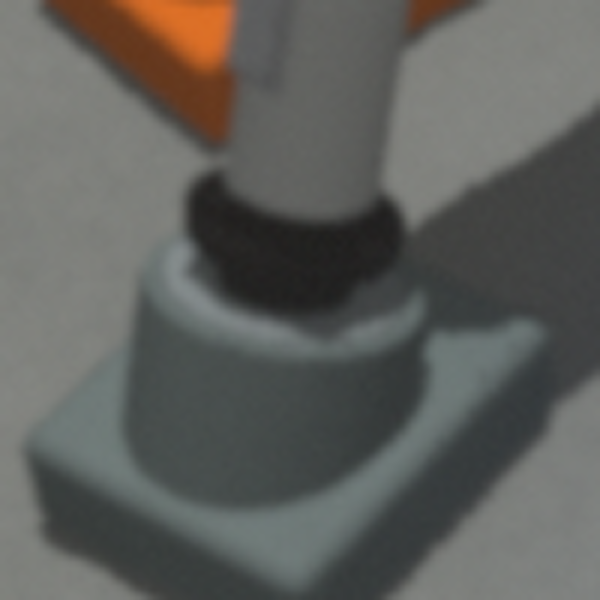

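The foot is centred over the dish: foot edges at crop 222 and 388, dish at 188 and 405, which agree once the slope is allowed for. Now I'll feel for the floor.

>>> {"op": "jog_arm", "data": {
  "rows": [
    [[0,0,0.05],[0,0,0]],
    [[0,0,0.1],[0,0,0]],
    [[0,0,0.15],[0,0,0]],
    [[0,0,0.2],[0,0,0]],
    [[0,0,0.24],[0,0,0]],
    [[0,0,0.27],[0,0,0]],
    [[0,0,0.27],[0,0,0]],
    [[0,0,0.27],[0,0,0]]
  ]
}}

```text
t: 9.65
position: [0.4997, -0.2973, 0.1641]
tool_rot: [2.264, 1.645, 0.331]
force: [0.2, 0.1, -3.7]
grip_width: 0.0573
```

>>> {"op": "jog_arm", "data": {
  "rows": [
    [[0,0,0.02],[0,0,0]],
    [[0,0,0.04],[0,0,0]],
    [[0,0,0.06],[0,0,0]],
    [[0,0,0.08],[0,0,0]],
    [[0,0,0.1],[0,0,0]],
    [[0,0,0.1],[0,0,0]],
    [[0,0,0.1],[0,0,0]],
    [[0,0,0.1],[0,0,0]]
  ]
}}

```text
t: 10.65
position: [0.5019, -0.298, 0.1586]
tool_rot: [2.264, 1.645, 0.331]
force: [-2.7, 1.1, 0.0]
grip_width: 0.0575
```

```bash
cat > ax.py <<'E'
from h import *
s=state(); C=Ro.from_rotvec(s["tool_rot"]).as_matrix(); F=np.array([.5194,-.301,.1171])
foot=np.array(s["position"])+C[:,2]*(.066-tcp_to_grasp)+.0026*C[:,0]
print("t",s["t"],"axial",np.dot(s["force"],HZ).round(2),"F tool",(C.T@s["force"]).round(2),"foot above floor est mm",(np.dot(foot-F,HZ)*1e3).round(2),"lateral",((foot-F)@C[:,:2]*1e3).round(2),"w",s["grip_width"])
E
python3 ax.py
```

```text
t 10.65 axial 1.13 F tool [ 0.2  -2.62 -1.13] foot above floor est mm -2.17 lateral [-0.05 -0.04] w 0.057512224385959675
```

>>> {"op": "jog_arm", "data": {
  "rows": [
    [[0,0,0.03],[0,0,0]],
    [[0,0,0.06],[0,0,0]],
    [[0,0,0.09],[0,0,0]],
    [[0,0,0.11],[0,0,0]],
    [[0,0,0.13],[0,0,0]],
    [[0,0,0.13],[0,0,0]],
    [[0,0,0.13],[0,0,0]],
    [[0,0,0.13],[0,0,0]]
  ]
}}

```text
t: 11.65
position: [0.5048, -0.299, 0.1514]
tool_rot: [2.264, 1.645, 0.331]
force: [-2.9, 0.5, 3.2]
grip_width: 0.0575
```

```bash
python3 ax.py
```

```text
t 11.65 axial 4.06 F tool [-0.4  -1.49 -4.06] foot above floor est mm -9.97 lateral [-0.03 -0.  ] w 0.05754226516612975
```

>>> {"op": "jog_arm", "data": {
  "rows": [
    [[0,0,0.02],[0,0,0]],
    [[0,0,0.04],[0,0,0]],
    [[0,0,0.06],[0,0,0]],
    [[0,0,0.07],[0,0,0]],
    [[0,0,0.07],[0,0,0]],
    [[0,0,0.07],[0,0,0]],
    [[0,0,0.07],[0,0,0]],
    [[0,0,0.07],[0,0,0]]
  ]
}}

```text
t: 12.65
position: [0.5062, -0.2995, 0.148]
tool_rot: [2.264, 1.645, 0.331]
force: [-12.3, 5.7, 19.3]
grip_width: 0.0574
```

```bash
python3 ax.py
```

```text
t 12.65 axial 22.99 F tool [  1.57  -4.9  -22.98] foot above floor est mm -13.73 lateral [-0.1   0.05] w 0.05736298339934923
```

>>> {"op": "jog_arm", "data": {
  "rows": [
    [[0,0,0.01],[0,0,0]],
    [[0,0,0.017],[0,0,0]],
    [[0,0,0.017],[0,0,0]],
    [[0,0,0.017],[0,0,0]],
    [[0,0,0.017],[0,0,0]],
    [[0,0,0.017],[0,0,0]],
    [[0,0,0.017],[0,0,0]],
    [[0,0,0.017],[0,0,0]]
  ]
}}

```text
t: 13.65
position: [0.5065, -0.2997, 0.1478]
tool_rot: [2.264, 1.645, 0.33]
force: [-24.1, 9.9, 36.6]
grip_width: 0.0573
```

```bash
python3 ax.py
```

```text
t 13.65 axial 43.86 F tool [  1.9   -9.74 -43.85] foot above floor est mm -14.03 lateral [-0.25  0.25] w 0.057258480392289646
```

The stop is found. That batched step reached about 47 N, which is under the 60 N limit but more than needed, so I'm backing off to around 15 N.

>>> {"op": "jog_arm", "data": {
  "rows": [
    [[0,0,-0.025],[0,0,0]],
    [[0,0,-0.025],[0,0,0]],
    [[0,0,-0.025],[0,0,0]],
    [[0,0,-0.025],[0,0,0]],
    [[0,0,-0.025],[0,0,0]],
    [[0,0,-0.025],[0,0,0]],
    [[0,0,-0.025],[0,0,0]],
    [[0,0,-0.025],[0,0,0]]
  ]
}}

```text
t: 14.65
position: [0.5063, -0.2995, 0.148]
tool_rot: [2.264, 1.645, 0.331]
force: [-5.9, 2.0, 9.1]
grip_width: 0.0573
```

```bash
python3 ax.py
```

```text
t 14.65 axial 10.81 F tool [  0.08  -2.23 -10.81] foot above floor est mm -13.68 lateral [-0.11  0.12] w 0.05727107544113626
```

>>> {"op": "jog_arm", "data": {
  "rows": [
    [[0,0,0.002],[0,0,0]],
    [[0,0,0.002],[0,0,0]],
    [[0,0,0.002],[0,0,0]],
    [[0,0,0.002],[0,0,0]],
    [[0,0,0.002],[0,0,0]],
    [[0,0,0.002],[0,0,0]],
    [[0,0,0.002],[0,0,0]],
    [[0,0,0.002],[0,0,0]]
  ]
}}

```text
t: 15.65
position: [0.5063, -0.2995, 0.148]
tool_rot: [2.264, 1.645, 0.331]
force: [-7.0, 2.8, 10.8]
grip_width: 0.0573
```

>>> {"op": "jog_arm", "data": {
  "rows": [
    [[0,0,0],[0,0,0]],
    [[0,0,0],[0,0,0]],
    [[0,0,0],[0,0,0]],
    [[0,0,0],[0,0,0]],
    [[0,0,0],[0,0,0]],
    [[0,0,0],[0,0,0]],
    [[0,0,0],[0,0,0]],
    [[0,0,0],[0,0,0]]
  ]
}}

```text
t: 16.65
position: [0.5063, -0.2996, 0.148]
tool_rot: [2.264, 1.645, 0.331]
force: [-8.1, 3.2, 11.1]
grip_width: 0.0573
```

```bash
python3 - <<'E'
from h import *
s=np.array(camera("scene")["pixels"]); t=np.array(camera("top")["pixels"])
a=cv2.resize(s[180:280,160:260],(600,600),interpolation=cv2.INTER_CUBIC)
cv2.imwrite("pics/d.png",a)
E
python3 ax.py
```

```text
t 16.75 axial 12.05 F tool [  1.36  -4.3  -12.05] foot above floor est mm -13.71 lateral [-0.12  0.14] w 0.057620071117534
```

View pics/d.png

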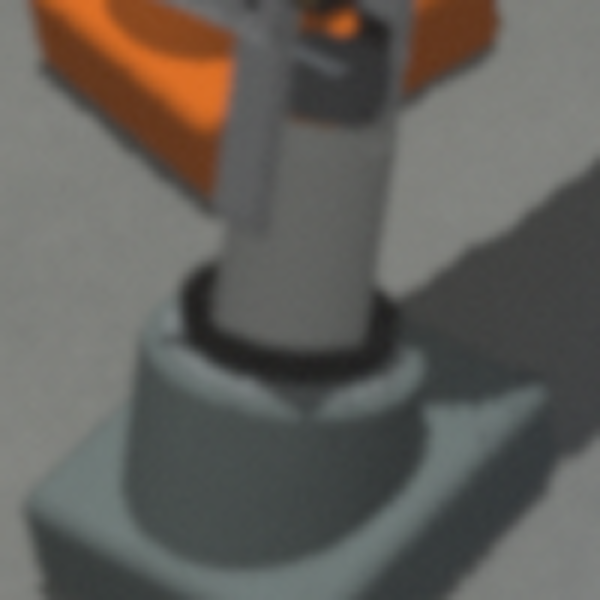

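The bottle stands centred in the pressed dish (foot edges at crop 212 and 370, lip 180 to 400), held at a steady net 14–15 N. I'll hold one more second and then retract.

>>> {"op": "jog_arm", "data": {
  "rows": [
    [[0,0,0],[0,0,0]],
    [[0,0,0],[0,0,0]],
    [[0,0,0],[0,0,0]],
    [[0,0,0],[0,0,0]],
    [[0,0,0],[0,0,0]],
    [[0,0,0],[0,0,0]],
    [[0,0,0],[0,0,0]],
    [[0,0,0],[0,0,0]]
  ]
}}

```text
t: 17.75
position: [0.5063, -0.2996, 0.148]
tool_rot: [2.264, 1.645, 0.331]
force: [-6.9, 4.0, 9.9]
grip_width: 0.0578
```

>>> {"op": "jog_arm", "data": {
  "rows": [
    [[0,0,-0.07],[0,0,0]],
    [[0,0,-0.15],[0,0,0]],
    [[0,0,-0.25],[0,0,0]],
    [[0,0,-0.45],[0,0,0]],
    [[0,0,-0.75],[0,0,0]],
    [[0,0,-1.15],[0,0,0]],
    [[0,0,-1.6],[0,0,0]],
    [[0,0,-2.0],[0,0,0]]
  ]
}}

```text
t: 18.75
position: [0.4612, -0.2844, 0.2595]
tool_rot: [2.264, 1.646, 0.331]
force: [-0.2, -0.1, -3.2]
grip_width: 0.057
```

Run:
```python
from h import *
show(); T=camera("top")
Q=np.array([onz(T,p,.02) for p in((158.25,163.75),(208.25,165.25),(204.75,241.25),(153.25,239.75))]); c=Q.mean(0)
print("tray",Q.round(3).tolist(),c); e=(Q[0]+Q[1]-Q[2]-Q[3])/2; w=(Q[0]+Q[3]-Q[1]-Q[2])/2; print(np.linalg.norm(e),np.linalg.norm(w),np.degrees(np.arctan2(e[1],e[0])),np.degrees(np.arctan2(-w[0],w[1])))
e/=np.linalg.norm(e); b=c-.048*e; print("target",b)
R=orient([0,0,-1],np.radians(30)); print("x axis",R.as_matrix()[:,0])
g=b-.0026*R.as_matrix()[:,0]; g[2]=.005+.066+.12; go(g,R)
```

```text
{'t': 18.75, 'position': [0.4612, -0.2844, 0.2595], 'tool_rot': [2.2644, 1.6456, 0.3308], 'force': [-0.2345, -0.1208, -3.2298], 'grip_width': 0.057, 'q': [0.7227, -0.0421, -0.2383, 2.1244, -0.1192, 0.6673, 0.2478]}
tray [[0.698, 0.369, 0.02], [0.691, 0.24, 0.02], [0.493, 0.247, 0.02], [0.5, 0.377, 0.02]] [0.59554979 0.30784527 0.02      ]
0.19799150806057417 0.1297104854264382 -2.153378443586636 -2.940424055970581
target [0.54758369 0.30964886 0.02      ]
x axis [-0.5        0.8660254  0.       ]
shift [9.842, -2.114, 0.708] turn [4.32, 1.96, -9.47] tcp target [0.5489 0.3074 0.1722]
```

Run:
```python
from h import *
go([.50,.05,.265],orient([0,0,-1],np.radians(8)),False)
```

```text
shift [5.506, -1.004, -0.489] turn [4.52, 1.07, -5.13] tcp target [0.5   0.05  0.265]
```

>>> {"op": "jog_arm", "data": {
  "rows": [
    [[0.4,-0.05,-0.1],[0.3,0.1,-0.4]],
    [[1.1,-0.2,-0.2],[0.9,0.2,-1]],
    [[1.9,-0.35,-0.25],[1.5,0.35,-1.7]],
    [[2.7,-0.5,-0.3],[2.2,0.5,-2.5]],
    [[3.5,-0.65,-0.35],[2.9,0.7,-3.3]],
    [[4.3,-0.8,-0.4],[3.6,0.85,-4.1]],
    [[5.0,-0.92,-0.45],[4.1,0.97,-4.7]],
    [[5.5,-1.0,-0.49],[4.52,1.07,-5.13]]
  ]
}}

```text
t: 19.8
position: [0.5005, 0.0517, 0.2614]
tool_rot: [-2.054, -2.371, 0.002]
force: [-0.3, -0.6, -2.5]
grip_width: 0.0576
```

Run:
```python
from h import *
show(); go([.5489,.3074,.1722],orient([0,0,-1],np.radians(30)),False)
```

```text
{'t': 19.8, 'position': [0.5005, 0.0517, 0.2614], 'tool_rot': [-2.0544, -2.3711, 0.0017], 'force': [-0.2598, -0.5761, -2.4698], 'grip_width': 0.0576, 'q': [0.3413, 0.1414, -0.6213, 1.8814, 0.0867, 1.1497, -0.1683]}
shift [4.1, 1.41, 1.493] turn [-0.04, -0.04, -4.36] tcp target [0.5489 0.3074 0.1722]
```

>>> {"op": "jog_arm", "data": {
  "rows": [
    [[0.5,0.17,0],[0,0,-0.5]],
    [[1.1,0.38,0.1],[0,0,-1.2]],
    [[1.8,0.62,0.3],[0,0,-1.9]],
    [[2.5,0.86,0.6],[0,0,-2.6]],
    [[3.2,1.1,0.9],[0,0,-3.3]],
    [[3.8,1.3,1.2],[0,0,-4]],
    [[4.1,1.41,1.4],[-0.04,-0.04,-4.36]],
    [[4.1,1.41,1.49],[-0.04,-0.04,-4.36]]
  ]
}}

```text
t: 20.8
position: [0.5492, 0.306, 0.1715]
tool_rot: [1.573, 2.719, -0.0]
force: [-0.3, -1.2, -3.3]
grip_width: 0.0574
```

>>> {"op": "jog_arm", "data": {
  "rows": [
    [[0,0,0],[0,0,0]],
    [[0,0,0],[0,0,0]],
    [[0,0,0],[0,0,0]],
    [[0,0,0],[0,0,0]],
    [[0,0,0],[0,0,0]],
    [[0,0,0],[0,0,0]],
    [[0,0,0],[0,0,0]],
    [[0,0,0],[0,0,0]]
  ]
}}

```text
t: 21.8
position: [0.5498, 0.3052, 0.1724]
tool_rot: [1.574, 2.717, 0.0]
force: [0.0, -0.2, -3.4]
grip_width: 0.0578
```

Run:
```python
from h import *
show(); go([.5489,.3074,.1722-.12],orient([0,0,-1],np.radians(30)),False)
s=np.array(camera("scene")["pixels"]); t=np.array(camera("top")["pixels"])
a=cv2.resize(s[230:350,410:530],(480,480),interpolation=cv2.INTER_CUBIC)
b=cv2.resize(t[150:270,140:220],(320,480),interpolation=cv2.INTER_CUBIC)
cv2.imwrite("pics/e.png",np.hstack([a,b]))
```

```text
{'t': 21.8, 'position': [0.5498, 0.3052, 0.1724], 'tool_rot': [1.5742, 2.7166, 0.0004], 'force': [0.0008, -0.1563, -3.3936], 'grip_width': 0.0578, 'q': [-0.0643, 0.474, -0.7268, 1.7124, 0.3514, 1.0885, -0.3813]}
shift [0.043, 0.003, 2.004] turn [0.01, 0.02, -0.04] tcp target [0.5489 0.3074 0.0522]
```

View pics/e.png

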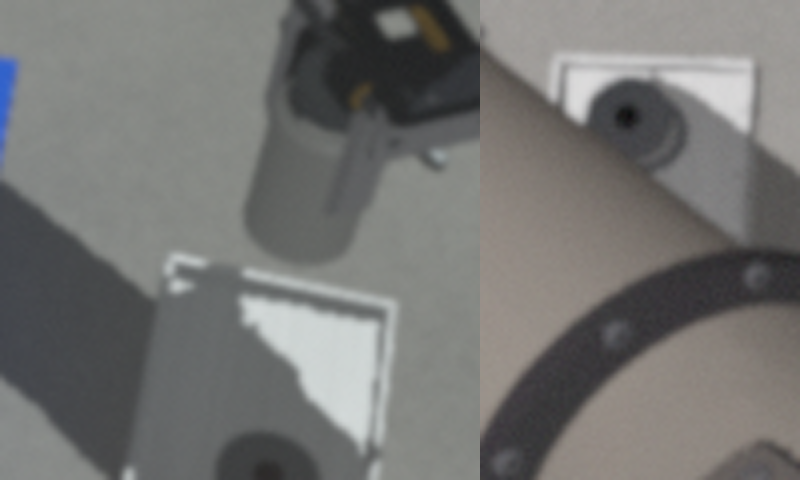

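The bottle hangs over the free end of the tray (foot at scene crop (300,262)), and the reel is undisturbed at top crop (628,118). Lowering now.

>>> {"op": "jog_arm", "data": {
  "rows": [
    [[0.03,0,0.3],[0,0,0]],
    [[0.04,0,0.65],[0,0,0]],
    [[0.04,0,1.0],[0,0,0]],
    [[0.04,0,1.3],[0,0,0]],
    [[0.04,0,1.55],[0,0,0]],
    [[0.04,0,1.75],[0,0,0]],
    [[0.04,0,1.88],[0,0,0]],
    [[0.04,0,1.93],[0,0,0]]
  ]
}}

```text
t: 22.9
position: [0.5488, 0.3072, 0.0564]
tool_rot: [1.574, 2.717, 0.0]
force: [0.1, -0.1, -3.4]
grip_width: 0.0573
```

>>> {"op": "jog_arm", "data": {
  "rows": [
    [[0,0,0.01],[0,0,0]],
    [[0,0,0.02],[0,0,0]],
    [[0,0,0.03],[0,0,0]],
    [[0,0,0.04],[0,0,0]],
    [[0,0,0.05],[0,0,0]],
    [[0,0,0.05],[0,0,0]],
    [[0,0,0.05],[0,0,0]],
    [[0,0,0.05],[0,0,0]]
  ]
}}

```text
t: 23.9
position: [0.5489, 0.3072, 0.0537]
tool_rot: [1.574, 2.716, 0.001]
force: [0.4, 0.1, -3.2]
grip_width: 0.0574
```

```bash
python3 -c "
from h import *
show()"
```

```text
{'t': 23.9, 'position': [0.5489, 0.3072, 0.0537], 'tool_rot': [1.5743, 2.7164, 0.0006], 'force': [0.4337, 0.1467, -3.1659], 'grip_width': 0.0574, 'q': [-0.1226, 0.6047, -0.6603, 1.8014, 0.4657, 0.8949, -0.475]}
```

>>> {"op": "jog_arm", "data": {
  "rows": [
    [[0,0,0.01],[0,0,0]],
    [[0,0,0.02],[0,0,0]],
    [[0,0,0.025],[0,0,0]],
    [[0,0,0.025],[0,0,0]],
    [[0,0,0.025],[0,0,0]],
    [[0,0,0.025],[0,0,0]],
    [[0,0,0.025],[0,0,0]],
    [[0,0,0.025],[0,0,0]]
  ]
}}

```text
t: 24.9
position: [0.5488, 0.3071, 0.0522]
tool_rot: [1.574, 2.716, 0.0]
force: [-0.6, -2.3, 0.3]
grip_width: 0.0574
```

>>> {"op": "jog_arm", "data": {
  "rows": [
    [[0,0,0],[0,0,0]],
    [[0,0,0],[0,0,0]],
    [[0,0,0],[0,0,0]],
    [[0,0,0],[0,0,0]],
    [[0,0,0],[0,0,0]],
    [[0,0,0],[0,0,0]],
    [[0,0,0],[0,0,0]],
    [[0,0,0],[0,0,0]]
  ],
  "grip": 1
}}

```text
t: 25.9
position: [0.5488, 0.3071, 0.0521]
tool_rot: [1.574, 2.716, 0.0]
force: [0.6, 0.1, 0.6]
grip_width: 0.0941
```

>>> {"op": "jog_arm", "data": {
  "rows": [
    [[0,0,-0.15],[0,0,0]],
    [[0,0,-0.4],[0,0,0]],
    [[0,0,-0.8],[0,0,0]],
    [[0,0,-1.2],[0,0,0]],
    [[0,0,-1.7],[0,0,0]],
    [[0,0,-2.2],[0,0,0]],
    [[0,0,-2.6],[0,0,0]],
    [[0,0,-2.8],[0,0,0]]
  ]
}}

```text
t: 26.9
position: [0.5489, 0.3076, 0.2225]
tool_rot: [1.574, 2.715, 0.003]
force: [-0.4, -1.8, -0.7]
grip_width: 0.0943
```

Run:
```python
from h import *
show()
s=np.array(camera("scene")["pixels"]); t=np.array(camera("top")["pixels"])
a=cv2.resize(s[200:380,160:520],(720,360),interpolation=cv2.INTER_CUBIC)
cv2.imwrite("pics/f.png",a)
```

```text
{'t': 26.9, 'position': [0.5489, 0.3076, 0.2225], 'tool_rot': [1.5735, 2.7153, 0.0035], 'force': [-0.3618, -1.7828, -0.7077], 'grip_width': 0.0943, 'q': [-0.051, 0.4285, -0.7467, 1.6611, 0.314, 1.1721, -0.3549]}
```

View pics/f.png

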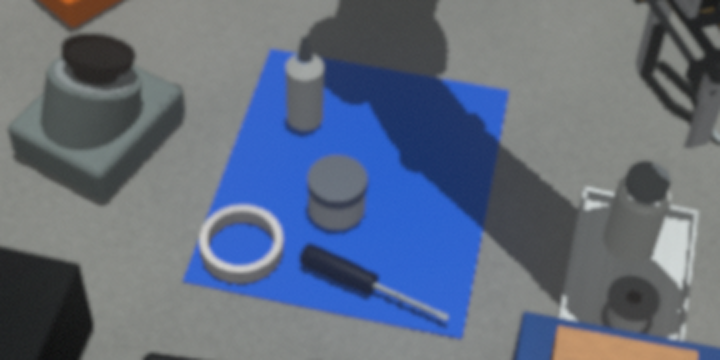

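The bottle stands upright in the tray (cap at crop (648,182)). The reel, nozzle bottle and tin stand as before, and the dish has sprung back up. I'll let the arm settle, then do one numeric check.

>>> {"op": "jog_arm", "data": {
  "rows": [
    [[-0.2,0,-0.1],[0,0,0]],
    [[-0.6,0,-0.2],[0,0,0]],
    [[-1.1,0,-0.3],[0,0,0]],
    [[-1.7,0,-0.4],[0,0,0]],
    [[-2.3,0,-0.5],[0,0,0]],
    [[-2.7,0,-0.5],[0,0,0]],
    [[-2.9,0,-0.5],[0,0,0]],
    [[-3.0,0,-0.5],[0,0,0]]
  ]
}}

```text
t: 28.0
position: [0.6378, 0.1511, 0.25]
tool_rot: [1.574, 2.717, 0.0]
force: [-0.3, -0.2, -0.6]
grip_width: 0.0938
```

Run:
```python
from h import *
show(); S=camera("scene"); im=np.array(S["pixels"]); cv2.imwrite("pics/s_end.png",im); o=cv2.imread("pics/scene0.png")
b=np.array([.5476,.3096,.005]); d=proj(S,[b,b+[0,0,.110]]); print("pred foot,cap",d.round(1).tolist())
T=camera("top"); print("pred top cap",proj(T,[b+[0,0,.11]]))
cv2.imwrite("pics/g.png",np.hstack([cv2.resize(im[270:350,440:520],(400,400),interpolation=cv2.INTER_CUBIC),cv2.resize(np.array(T["pixels"])[150:250,140:240],(400,400),interpolation=cv2.INTER_CUBIC)]))
for n,(x,y,w,h) in dict(mixerdish=(185,212,48,30),tin=(308,275,40,42),noz=(300,218,28,50),reel=(460,335,32,24)).items():
    p=cv2.phaseCorrelate(cv2.cvtColor(o,cv2.COLOR_BGR2GRAY)[y:y+h,x:x+w].astype(np.float32),cv2.cvtColor(im,cv2.COLOR_BGR2GRAY)[y:y+h,x:x+w].astype(np.float32)); print(n,np.round(p[0],2),round(p[1],2))
```

```text
{'t': 28.0, 'position': [0.6378, 0.1511, 0.25], 'tool_rot': [1.5742, 2.7174, 0.0001], 'force': [-0.3361, -0.2345, -0.567], 'grip_width': 0.0938, 'q': [0.1787, 0.4424, -0.7001, 1.5669, 0.2969, 1.2404, -0.0501]}
pred foot,cap [[474.2, 320.8], [484.3, 289.0]]
pred top cap [[167.65481883 213.62435044]]
mixerdish [-0.    0.05] 1.02
tin [-0.11  0.44] 0.54
noz [0.33 0.3 ] 0.86
reel [-0.09  0.04] 1.02
```

View pics/g.png

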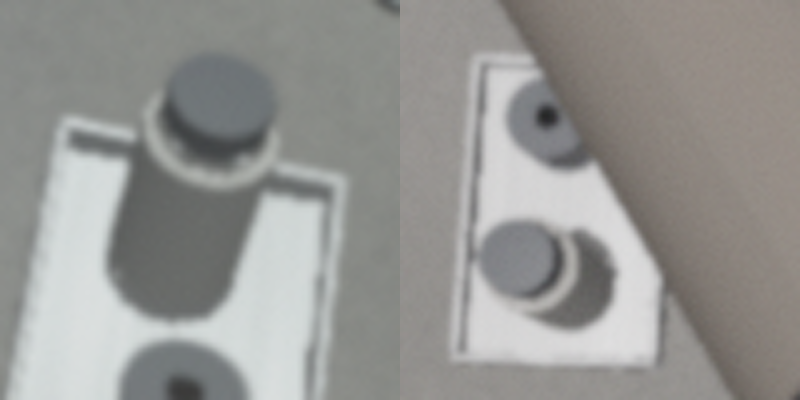

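Run:
```python
from h import *
T=camera("top"); S=camera("scene")
print("cap",tri(T,(140+(121-1.5)/4,150+(258-1.5)/4),S,(440+(220-2)/5,270+(97-2)/5)))
print("tray TL now",onz(T,(140+(475-400-1.5)/4,150+(54-1.5)/4),.02), "foot low pt",onz(S,(440+(172-2)/5,270+(321-2)/5),.005))
```

```text
cap (array([0.54659969, 0.30693631, 0.11260084]), np.float64(0.0032991734321120465))
tray TL now [0.69947859 0.36839193 0.02      ] foot low pt [0.58278344 0.31160802 0.005     ]
```

```bash
python3 -c "
from h import *
print(close_job())"
```

```text
the job is handed in; nothing more can be done
None
```

The flux bottle was pressed in the mixer dish and now stands released in the free end of the tray. The job was handed in at about 28 s of the 54 s allowed. No verdict is reported, so these are my own readings.

- **Pressing:** I felt for the hidden stop with the bottle seated in the dish. One step overshot to about 47 N net, which is harder than needed but under the 60 N limit. I backed off and held about 13–16 N for roughly 3 s. The picture during the hold showed the foot centred in the pressed dish.
- **Placing:** I lowered the bottle until it touched the tray floor with about 3.5 N, then opened the gripper and moved the arm clear.
- **Last checks that agreed:** In the scene camera the bottle's cap lay within 0.5 px of its predicted spot. The bottle's sides looked upright to about 0.02 rad. The reel, nozzle bottle, tin and sprung-up dish showed under 0.5 px of shift. That match was weak for the tin (0.54), so I also went by the picture, where it stood as before.
- **Checks that disagreed:** The top camera put the cap about 2.6 px (5 mm) off the prediction. Combining both cameras left a 3 mm mismatch. A by-eye estimate of the foot also disagreed with the cap by about 12 mm. I took these to be reading errors, because a released bottle on a flat floor would not stay tilted that far.

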